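# Stroke the grow-channel hole covers shut

### The job

Shut the five open hole covers on the white grow channel: run your fingertips lightly along the row, from the feed elbow towards the seedling in its net pot, so that the covers fold down one after another in that order and all five lie flat on the channel. Pick nothing up, and leave the net pot and the things beside the channel where they are.

Things in the scene. Friction and masses are not known exactly. Their poses are not given: they have to be found in the camera images.
- channel: White plastic grow channel fixed to the bench, 445 mm long (its y), 90 mm wide (its x), deck 52 mm above the bench. Origin on the bench under the row's centreline, z up; y runs along the row from the feed elbow (grey, y -222 mm, top 101 mm up) to the net pot (y +160 mm). Cover hinges cross it at y -135, -83, -31, +21, +73 mm, 53.5 mm up.
- row_start (a point): Point on the channel at the hinge line of the first cover, on the centreline, 55 mm above the bench (top of a shut cover). Each cover is a white plate 50 mm wide, 42 mm long along the row, 3 mm thick, over a 38 mm square hole, hinged on the hole's elbow side
- row_end (a point): Point on the channel at the free edge of the fifth cover when shut, on the centreline, 55 mm above the bench
- pot_hole (a point): Centre of the sixth hole's mouth, which has no cover and holds the net pot: on the deck, 45 mm beyond row_end
- cover1 (a joint): Hinge angle of cover 1 counted from the elbow: 0 = shut flat, 1.57 = upright, up to 2.2 (leaning back to the elbow). Starts at 1.2 to 1.85, standing up to 97 mm above the bench; pushed on its elbow-side face towards the net pot it folds down; shut, it reaches 42 mm from its hinge towards the net pot. It stays where it is left: friction 0.004 N m, no spring, cover 12 g
- cover1_edge (a point): Middle of the free edge of cover 1, 42 mm from its hinge
- cover2 (a joint): Hinge angle of cover 2 counted from the elbow: 0 = shut flat, 1.57 = upright, up to 2.2 (leaning back to the elbow). Starts at 1.2 to 1.85, standing up to 97 mm above the bench; pushed on its elbow-side face towards the net pot it folds down; shut, it reaches 42 mm from its hinge towards the net pot. It stays where it is left: friction 0.004 N m, no spring, cover 12 g
- cover2_edge (a point): Middle of the free edge of cover 2, 42 mm from its hinge
- cover3 (a joint): Hinge angle of cover 3 counted from the elbow: 0 = shut flat, 1.57 = upright, up to 2.2 (leaning back to the elbow). Starts at 1.2 to 1.85, standing up to 97 mm above the bench; pushed on its elbow-side face towards the net pot it folds down; shut, it reaches 42 mm from its hinge towards the net pot. It stays where it is left: friction 0.004 N m, no spring, cover 12 g
- cover3_edge (a point): Middle of the free edge of cover 3, 42 mm from its hinge
- cover4 (a joint): Hinge angle of cover 4 counted from the elbow: 0 = shut flat, 1.57 = upright, up to 2.2 (leaning back to the elbow). Starts at 1.2 to 1.85, standing up to 97 mm above the bench; pushed on its elbow-side face towards the net pot it folds down; shut, it reaches 42 mm from its hinge towards the net pot. It stays where it is left: friction 0.004 N m, no spring, cover 12 g
- cover4_edge (a point): Middle of the free edge of cover 4, 42 mm from its hinge
- cover5 (a joint): Hinge angle of cover 5 counted from the elbow: 0 = shut flat, 1.57 = upright, up to 2.2 (leaning back to the elbow). Starts at 1.2 to 1.85, standing up to 97 mm above the bench; pushed on its elbow-side face towards the net pot it folds down; shut, it reaches 42 mm from its hinge towards the net pot. It stays where it is left: friction 0.004 N m, no spring, cover 12 g
- cover5_edge (a point): Middle of the free edge of cover 5, 42 mm from its hinge
- net_pot: Small dark net pot with a seedling, loose in the sixth hole at the row's far end; rim 50 mm across lying on the deck, plug and leaves up to about 37 mm above the deck. Origin at its foot, 33 mm below the deck. Leave alone
- pot_a: Loose dark pot of grass, 70 mm across, 60 mm high plus 30 mm of grass, beside the channel on the side away from the robot, 125 mm from its centreline. Origin under its centre. Leave alone
- pot_b: Loose dark pot like pot_a, also beside the channel. Leave alone
- sample_jar: Loose jar with lid, 44 mm across, 60 mm high, beside the channel on the side away from the robot. Origin under its centre. Leave alone
- plug: Loose dark growing block 36 x 36 x 40 mm, on the robot's side of the channel, 95 mm from its centreline. Origin under its centre. Leave alone
- dibber: Loose wooden dibber, 115 mm long, up to 24 mm thick, lying beside the channel on the robot's side; origin on the bench under its pointed end, x towards its handle. Leave alone
- cap_disc: Loose white plastic disc 52 mm across, 12 mm thick, lying beside the channel on the robot's side. Origin under its centre. Leave alone

How it is judged (in metres and radians):
On the way, in this order (a step that is already met when the one before it is completed fails the run):
1. the first cover from the feed elbow is folded down (below 0.6 rad) (value of joint cover1 below 0.6 rad), for 0.05 s.
2. the second cover from the feed elbow is folded down (below 0.6 rad) (value of joint cover2 below 0.6 rad), for 0.05 s.
3. the third cover from the feed elbow is folded down (below 0.6 rad) (value of joint cover3 below 0.6 rad), for 0.05 s.
4. the fourth cover from the feed elbow is folded down (below 0.6 rad) (value of joint cover4 below 0.6 rad), for 0.05 s.
5. the fifth cover from the feed elbow is folded down (below 0.6 rad) (value of joint cover5 below 0.6 rad), for 0.05 s.
At the end, for the whole second after the job is handed in: All five covers are within 0.12 rad of flat (free edge less than 5 mm up), the net pot still sits upright in its hole (within 10 mm, 0.15 rad), and the things beside the channel are within 20 mm of where they stood (value of joint each of cover1, cover2, cover3, cover4, cover5 below 0.12 rad and distance between net_pot and pot_hole below 0.042 m and horizontal distance between net_pot and pot_hole below 0.01 m and angle between net_pot's own z axis and vertical below 0.15 rad and distance of each of pot_a, pot_b, sample_jar, plug, dibber, cap_disc from where it was at the start of the episode below 0.02 m); the robot touches nothing.
It fails at once if the channel or its covers are pressed harder than 30 N (contact force between the fingers and channel above 30 N).
It fails at once if the net pot is lifted or pushed out of place by more than 15 mm (distance of net_pot from where it was at the start of the episode above 0.015 m).
It fails at once if a thing beside the channel is lifted or shifted by more than 20 mm (distance of any of pot_a, pot_b, sample_jar, plug, dibber, cap_disc from where it was at the start of the episode above 0.02 m).
It also fails if it takes over 42 s, if anything falls off the work surface, if the arm or the gripper's body presses on something with over 40 N, if the wrist force passes 120 N, or if a joint passes its speed limit or range.

### The arm

A 6-joint arm with a two-finger parallel gripper is mounted at the origin on the work surface. World frame = base frame: x ahead of the robot, y to its left, z up, the work surface at z = 0. Lengths are in m, angles in degrees, forces in N, time in s.
With the tool pointing down it reaches from about 0.35 to 0.875 m from the base axis. Payload 4.2 kg.
Tool frame: the origin (TCP) lies midway between the tips of the shut fingers; the grasp point (between the pads) lies 19 mm behind it; z points along the fingers, y is the line along which they close (so a half turn about z gives the same grasp; the last joint's range is limited). The gripper opens to 87 mm and grips with 3 to 60 N. Pads are 19 mm wide; open, the fingers measure 117 mm over their backs; the gripper's body (75 mm by 190 mm) begins 51 mm behind the grasp point.
Start: joints at [86.207, 22.042, 0.453, 0, -68.411, -14.817], TCP at [0.199, 0.592, 0.223] pointing down, gripper open.
Joint ranges: [-179.83, 179.83], [-69.29, 118.12], [-61.27, 80.66], [-181.25, 117.63], [-171.15, -9.14], [-177.46, 177.46]. Speed limits (degrees/s): [159.86, 159.86, 180, 180, 180, 180].

### API

Orientations are given as a 3x3 rotation matrix whose columns are the frame's x, y, z axes.
In Python, from station import * gives the robot as it stands.
- The arm moves only by the tool move_arm, never from a script. Its argument "targets" is text: rows parted by semicolons, each of 4 numbers parted by spaces: the shift along the world's x, y, z in units of 25 mm (1.0 is 25 mm), then the turn about the world's z in units of 5 degrees (1.0 is 5 degrees). In form: tx ty tz spin; .... A call has 1 to 10 rows; each row shifts and turns the commanded pose from where the row before left it; what a row does not reach is not made up. A row lasts 1/12 s, in which the tool goes at most 41.7 mm and 7.16 degrees, less where a joint would pass 70% of its speed; a pose out of reach is approached as far as the arm can. A call is refused whole if a number of a shift passes 1 or a number of a turn 1, either way. A call with a gripper value outside its range is refused whole. "gripper" is the finger opening in mm, from 0 to 87, set as the call begins (left out, the last holds). The fingers move at their own pace and stop on an object; the grip force is fixed at half the most. Time passes only in rows, so rows that do not move let the fingers close. It gives the time, the measured TCP pose, the force, the opening and the grip force at its end, in the units of the state.
- sense(): the state, without advancing time (a new reading comes with each control period).
- capture(name): name is "scene" or "top" or "wrist"; returns a dict with "image" (420x560x3 uint8, blue, green, red), "fx", "fy", "cx", "cy" (pixels), "D" ([k1, k2, p1, p2, k3] as OpenCV has them; the pictures are not rectified), "world_from_camera" (4x4, takes a point from camera to world coordinates); the wrist camera has in their place "hand_eye" (4x4, takes a point from camera to tool coordinates, whose origin is the TCP and whose axes are the flange's). Camera axes: x right, y up, looking along -z (the intrinsics and any distortion apply to the point x, -y, -z); pixel columns grow to the right and rows downward; lengths in m; the calibration is good to about 2 mm. A picture is of the moment at which its call begins: read the wrist's pose just before it. There is no depth.
- finish_job(): hands the job in; it is judged then, once.
The state is a dict: "time_s": time; "joints": joint angles; "joint_velocities": joint speeds; "effort": joint torques, N m; "tcp_pos": TCP position; "ee_rot": TCP orientation; "wrist_force": force on the tool from outside, world axes, zero at the start; "moment": the same for the moment, N m; "gripper_width": opening from 0.0 (shut) to 1.0 (fully open); "gripper_force": force on a finger pad.
Only numpy, scipy, OpenCV 4.12 (cv2) and the standard library are available. Lean on these libraries where they do the work, as an engineer would, in place of code of your own. Each camera call takes 0.05 s, during which the arm holds its last target. There are 200 camera calls.

## Working session

There is one attempt and no reset: what is moved stays moved. The work goes in short steps, Python scripts to look and compute and a tool call to move; the robot and the scene stay as the last step left them, time stands still between calls to the robot, and variables do not carry over. Pictures are saved under pics/ and viewed, at most 10 in all, crops included, and the job is handed in when it is done.

Besides the shell and the picture viewer there is one more tool, called after "Call:" by a JSON object that holds its "name" and its "arguments". move_arm: Moves the arm, as the interface text tells. Its arguments: {"type":"object","properties":{"targets":{"type":"string"},"gripper":{"type":"number"}},"required":["targets"]}

```bash
mkdir -p pics; python3 - <<'E'
from station import *
import cv2,pickle
s=sense();print(s['time_s'],s['tcp_pos'],s['ee_rot'],s['gripper_width'])
d={}
for n in('scene','top'):
    d[n]=capture(n);cv2.imwrite(f'pics/{n}0.png',d[n]['image'])
    print(n,d[n]['fx'],d[n]['D'],d[n]['world_from_camera'])
pickle.dump(d,open('c0.pkl','wb'))
E
```

```text
0.0 [0.19922605 0.59175423 0.22145872] [[ 9.47671617e-01 -3.19246292e-01 -5.57823038e-04]
 [-3.19246743e-01 -9.47669219e-01 -2.13720416e-03]
 [ 1.53662783e-04  2.20345091e-03 -9.99997561e-01]] 0.9974544488165888
scene 471.10704898918607 [0.00805497 0.         0.         0.         0.        ] [[-0.16875424 -0.73179503  0.66030148  1.05991969]
 [ 0.98549089 -0.11292791  0.12670831  0.11886895]
 [-0.01815805  0.67210366  0.74023439  0.62769976]
 [ 0.          0.          0.          1.        ]]
top 401.3487997732924 [-0.03028981  0.          0.          0.          0.        ] [[-0.16306165  0.96445401 -0.20794075  0.43796769]
 [-0.98660795 -0.16024295  0.03044599  0.03413026]
 [-0.00395728  0.21012057  0.97766747  0.7075418 ]
 [ 0.          0.          0.          1.        ]]
```

View pics/scene0.png

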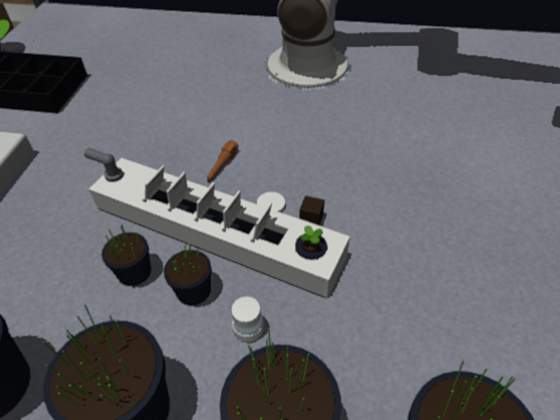

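View pics/top0.png

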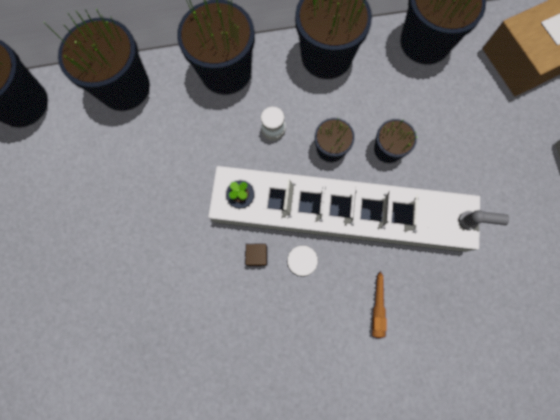

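Scene view: elbow at (112,172), five standing covers from (155,183) to (265,220), net pot at (312,243). Top view: channel deck spans about (217,169), (480,195), (478,238), (209,218), with the pot at (240,192) and the elbow at (470,218). Next I locate the deck corners in both views.

```bash
cat > h.py <<'E'
import cv2,pickle,numpy as np
def ray(c,uv):
    K=np.array([[c['fx'],0,c['cx']],[0,c['fy'],c['cy']],[0,0,1]])
    p=cv2.undistortPoints(np.array(uv,float).reshape(-1,1,2),K,np.array(c['D'],float)).reshape(-1,2)
    T=np.array(c['world_from_camera']); d=np.c_[p[:,0],-p[:,1],-np.ones(len(p))]@T[:3,:3].T
    return T[:3,3],d
def plane(c,uv,z):
    o,d=ray(c,uv); return o+d*((z-o[2])/d[:,2])[:,None]
def tri(c1,u1,c2,u2):
    o1,d1=ray(c1,u1);o2,d2=ray(c2,u2);r=[]
    for a,b in zip(d1,d2):
        t=np.linalg.lstsq(np.c_[a,-b],o2-o1,rcond=None)[0]
        p,q=o1+a*t[0],o2+b*t[1]; r.append([*(p+q)/2,np.linalg.norm(p-q)])
    return np.array(r)
E
python3 - <<'E'
from h import *
d=pickle.load(open('c0.pkl','rb'));np.set_printoptions(precision=4,suppress=True)
for n,(cx,cy) in(('top',(450,200)),('scene',(330,260))):
    im=d[n]['image'];g=cv2.cvtColor(im,cv2.COLOR_BGR2GRAY)
    for th in (150,185,205):
        m=(g>th).astype(np.uint8)
        cs,_=cv2.findContours(m,cv2.RETR_EXTERNAL,cv2.CHAIN_APPROX_NONE)
        c=[c for c in cs if cv2.pointPolygonTest(c,(cx,cy),False)>=0]
        if c:
            c=max(c,key=cv2.contourArea);h=cv2.convexHull(c)
            print(n,th,cv2.contourArea(c),cv2.approxPolyDP(h,4,True).reshape(-1,2).tolist(),cv2.minAreaRect(h))
    crop=im[150:260,200:490] if n=='top' else im[130:300,80:360]
    cv2.imwrite(f'pics/{n}c.png',cv2.resize(crop,None,fx=2.7,fy=2.7,interpolation=cv2.INTER_CUBIC))
E
```

```text
top 150 173952.0 [[559, 81], [559, 354], [547, 395], [531, 419], [45, 419], [9, 377], [0, 343], [0, 144], [34, 70], [289, 30], [483, 21]] ((279.49993896484375, 219.99996948242188), (558.9998779296875, 397.99993896484375), -0.0)
top 185 13358.5 [[216, 168], [479, 196], [478, 248], [210, 217]] ((346.09423828125, 206.5951385498047), (271.5854187011719, 52.690067291259766), 6.6048359870910645)
top 205 12757.0 [[217, 168], [478, 197], [477, 247], [210, 216]] ((346.09173583984375, 206.67135620117188), (269.3700866699219, 50.89047622680664), 6.620776176452637)
scene 150 6876.0 [[89, 188], [120, 158], [279, 193], [349, 237], [327, 279]] ((221.7355499267578, 205.28282165527344), (260.4886779785156, 63.56306457519531), 20.758325576782227)
scene 185 6250.5 [[90, 188], [123, 159], [279, 194], [348, 237], [326, 278]] ((221.6727294921875, 205.4485321044922), (258.6184997558594, 62.04732131958008), 20.758325576782227)
```

View pics/topc.png

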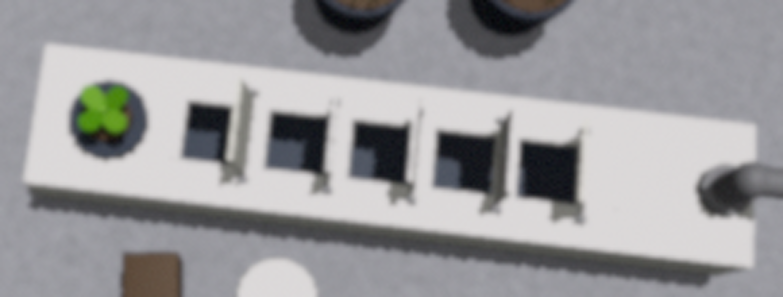

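View pics/scenec.png

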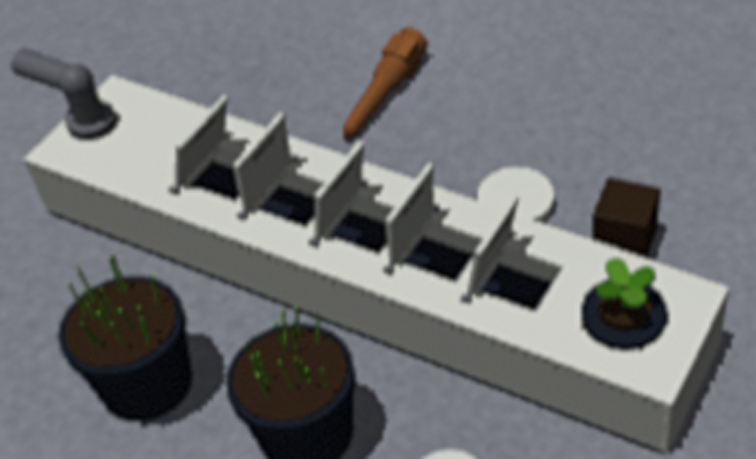

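Crops: the deck corners are clear in both views. The covers stand near upright, and the space between the elbow and cover 1 is free.

```bash
python3 - <<'E'
from h import *
d=pickle.load(open('c0.pkl','rb'));np.set_printoptions(precision=4,suppress=True)
tp,sc=d['top'],d['scene']
T=[(216,167.3),(479.6,196.3),(478.5,248.5),(209,218)]
S=[(328.5,280),(89.3,188.5),(120.7,157.8),(349.6,237.8)]
print(tri(tp,T,sc,S))
for c,u in((tp,T),(sc,S)):
    P=plane(c,u,.052)[:,:2]
    a=(P[0]+P[3])/2;b=(P[1]+P[2])/2;v=a-b;L=np.linalg.norm(v);v/=L
    print('len',L,'w',np.linalg.norm(P[0]-P[3]),np.linalg.norm(P[1]-P[2]),'mid',(a+b)/2,'dir',v,np.degrees(np.arctan2(v[1],v[0])))
    for y in(-.180,-.135,.115,.160): print(y,(a+b)/2+v*y)
# net pot & elbow check: pot centre, rim on deck
print('pot',plane(tp,[(200+109/2.7,150+119/2.7)],.053),plane(sc,[(80+625/2.7,130+312/2.7)],.053))
E
```

```text
[[ 0.6655  0.1167  0.0499  0.0039]
 [ 0.5415 -0.3154  0.0507  0.0014]
 [ 0.4562 -0.2915  0.0505  0.0034]
 [ 0.5799  0.1408  0.048   0.002 ]]
len 0.44845362194312566 w 0.08853422351393936 0.08885559333073302 mid [ 0.5601 -0.0858] dir [0.275  0.9615] 74.03934558854412
-0.18 [ 0.5106 -0.2589]
-0.135 [ 0.523  -0.2156]
0.115 [0.5918 0.0247]
0.16 [0.6041 0.068 ]
len 0.44901336086492116 w 0.08743291402483346 0.08810049642282193 mid [ 0.5626 -0.0883] dir [0.2795 0.9602] 73.77233958586447
-0.18 [ 0.5123 -0.2612]
-0.135 [ 0.5249 -0.2179]
0.115 [0.5948 0.0221]
0.16 [0.6073 0.0653]
pot [[0.6107 0.0837 0.053 ]] [[0.6088 0.0827 0.053 ]]
```

Call:
{"name": "move_arm", "arguments": {"targets": "1 -1 0 -1;1 -1 0 -1;1 -1 0 -1;1 -1 0 -1;1 -1 0 -1;1 -1 0 -1;1 -1 0 -1;1 -1 0 -1;1 -1 0 -1;1 -1 0 -1", "gripper": 0}}

```text
time_s: 0.93
tcp_pos: [0.4501, 0.3407, 0.2222]
ee_rot: [[0.361, -0.933, -0.001], [-0.933, -0.361, -0.0], [0.0, 0.001, -1.0]]
wrist_force: [0.6, -0.0, -0.6]
gripper_width: 0.327
gripper_force: 0.0
```

Call:
{"name": "move_arm", "arguments": {"targets": "0 -1 0 -1;0 -1 0 -1;0 -1 0 -1;0 -1 0 -1;0 -1 0 -1;0 -1 0 -1;0 -1 0 -1;0 -1 0 -0.5;0 -1 0 0;0 -1 0 0"}}

```text
time_s: 1.77
tcp_pos: [0.4489, 0.091, 0.2223]
ee_rot: [[-0.277, -0.961, -0.001], [-0.961, 0.277, -0.0], [0.0, 0.001, -1.0]]
wrist_force: [0.4, -0.1, 0.0]
gripper_width: 0.002
gripper_force: 0.0
```

Call:
{"name": "move_arm", "arguments": {"targets": "0.3 -1 0 0;0.3 -1 0 0;0.3 -1 0 0;0.3 -1 0 0;0.3 -1 0 0;0.3 -1 0 0;0.3 -1 0 0;0.3 -1 0 0;0.3 -1 0 0;0 -1 0 0"}}

```text
time_s: 2.6
tcp_pos: [0.5176, -0.159, 0.2219]
ee_rot: [[-0.277, -0.961, -0.001], [-0.961, 0.277, -0.0], [0.0, 0.0, -1.0]]
wrist_force: [1.3, -0.1, 0.5]
gripper_width: 0.0
gripper_force: 0.0
```

Call:
{"name": "move_arm", "arguments": {"targets": "-0.06 -1 0 0;0 -1 0 0;0 -1 0 0;0 -0.3 0 0;0 0 -1 0;0 0 -1 0;0 0 -1 0;0 0 -1 0;0 0 0 0;0 0 0 0"}}

```text
time_s: 3.43
tcp_pos: [0.5147, -0.2398, 0.1216]
ee_rot: [[-0.277, -0.961, -0.004], [-0.961, 0.277, 0.0], [0.001, 0.003, -1.0]]
wrist_force: [-0.3, 0.2, 0.3]
gripper_width: 0.008
gripper_force: 0.0
```

```bash
python3 - <<'E'
from station import *
import cv2,numpy as np
s=sense();print(s['tcp_pos'],s['wrist_force'])
a=capture('scene')['image'][80:260,70:350];b=capture('wrist')['image']
cv2.imwrite('pics/v1.png',np.vstack([cv2.resize(a,(466,300)),cv2.resize(b,(466,300))]))
E
```

```text
[ 0.51466083 -0.23981678  0.12158757] [-0.29207966  0.22231958  0.33641435]
```

View pics/v1.png

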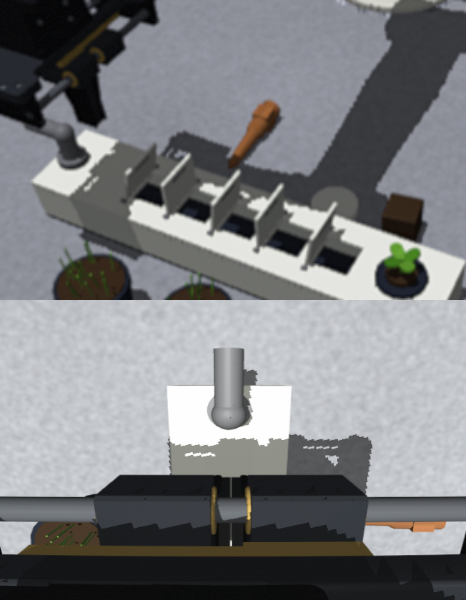

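Fingers are centred on the deck and there is room between the elbow (wrist view (228,415)) and cover 1. I descend to just above the deck.

Call:
{"name": "move_arm", "arguments": {"targets": "0.08 0 -0.5 0;0 0 -0.5 0;0 0 -0.5 0;0 0 -0.5 0;0 0 -0.25 0;0 0 -0.12 0;0 0 -0.06 0;0 0 0 0;0 0 0 0"}}

```text
time_s: 4.28
tcp_pos: [0.5181, -0.2403, 0.0628]
ee_rot: [[-0.277, -0.961, 0.002], [-0.961, 0.277, -0.0], [-0.0, -0.002, -1.0]]
wrist_force: [0.1, -0.1, -0.1]
gripper_width: 0.009
gripper_force: 0.0
```

Call:
{"name": "move_arm", "arguments": {"targets": "0 0 -0.04 0;0 0 0 0;0 0 -0.04 0;0 0 0 0"}}

```text
time_s: 4.62
tcp_pos: [0.5174, -0.2402, 0.0598]
ee_rot: [[-0.278, -0.961, 0.0], [-0.961, 0.278, 0.0], [-0.0, 0.0, -1.0]]
wrist_force: [0.1, 0.5, 0.4]
gripper_width: 0.004
gripper_force: 0.0
```

Call:
{"name": "move_arm", "arguments": {"targets": "0 0 -0.04 0;0 0 0 0;0 0 -0.04 0;0 0 0 0;0 0 -0.04 0;0 0 0 0;0 0 -0.04 0;0 0 0 0"}}

```text
time_s: 5.28
tcp_pos: [0.5173, -0.2401, 0.0556]
ee_rot: [[-0.278, -0.961, -0.0], [-0.961, 0.278, 0.0], [-0.0, 0.0, -1.0]]
wrist_force: [-0.4, -0.0, -0.2]
gripper_width: 0.009
gripper_force: 0.0
```

Call:
{"name": "move_arm", "arguments": {"targets": "0 0 -0.03 0;0 0 0 0;0 0 -0.03 0;0 0 0 0"}}

```text
time_s: 5.62
tcp_pos: [0.5173, -0.2402, 0.0542]
ee_rot: [[-0.278, -0.961, -0.0], [-0.961, 0.278, 0.0], [-0.0, 0.0, -1.0]]
wrist_force: [0.2, -0.4, -0.1]
gripper_width: 0.006
gripper_force: 0.0
```

Call:
{"name": "move_arm", "arguments": {"targets": "0 0 -0.02 0;0 0 -0.02 0;0 0 0 0"}}

```text
time_s: 5.87
tcp_pos: [0.5173, -0.2402, 0.0532]
ee_rot: [[-0.277, -0.961, -0.0], [-0.961, 0.277, 0.0], [-0.0, 0.0, -1.0]]
wrist_force: [-0.8, -1.3, -0.5]
gripper_width: 0.009
gripper_force: 0.0
```

Call:
{"name": "move_arm", "arguments": {"targets": "0 0 -0.02 0;0 0 0 0"}}

```text
time_s: 6.03
tcp_pos: [0.5174, -0.2402, 0.0527]
ee_rot: [[-0.277, -0.961, -0.0], [-0.961, 0.277, 0.0], [-0.0, 0.0, -1.0]]
wrist_force: [-1.0, -0.1, -0.1]
gripper_width: 0.001
gripper_force: 0.0
```

Call:
{"name": "move_arm", "arguments": {"targets": "0 0 -0.02 0;0 0 0 0"}}

```text
time_s: 6.2
tcp_pos: [0.5175, -0.2402, 0.0525]
ee_rot: [[-0.277, -0.961, 0.0], [-0.961, 0.277, -0.0], [0.0, -0.0, -1.0]]
wrist_force: [-0.0, 0.4, 1.8]
gripper_width: 0.004
gripper_force: 0.7
```

Deck contact is at z ≈ 0.0525. I raise 5.5 mm and sweep slowly.

Call:
{"name": "move_arm", "arguments": {"targets": "0 0 0.22 0;0.055 0.19 0 0;0.055 0.19 0 0;0.055 0.19 0 0;0.055 0.19 0 0;0.055 0.19 0 0;0.055 0.19 0 0;0.055 0.19 0 0;0.055 0.19 0 0;0.055 0.19 0 0"}}

```text
time_s: 7.03
tcp_pos: [0.53, -0.1969, 0.0578]
ee_rot: [[-0.277, -0.961, 0.0], [-0.961, 0.277, 0.0], [-0.0, -0.0, -1.0]]
wrist_force: [0.9, 0.1, -0.5]
gripper_width: 0.009
gripper_force: 0.1
```

Call:
{"name": "move_arm", "arguments": {"targets": "0.055 0.19 0 0;0.055 0.19 0 0;0.055 0.19 0 0;0.055 0.19 0 0;0.055 0.19 0 0;0.055 0.19 0 0;0.055 0.19 0 0"}}

```text
time_s: 7.62
tcp_pos: [0.5395, -0.1637, 0.0578]
ee_rot: [[-0.277, -0.961, -0.0], [-0.961, 0.277, 0.0], [-0.0, 0.0, -1.0]]
wrist_force: [0.4, -0.5, -0.1]
gripper_width: 0.006
gripper_force: 0.0
```

```bash
python3 - <<'E'
from station import *
import cv2,numpy as np
a=capture('scene')['image'][80:300,70:370]
cv2.imwrite('pics/v2.png',cv2.resize(a,(750,550)))
E
```

```text
(no output)
```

View pics/v2.png

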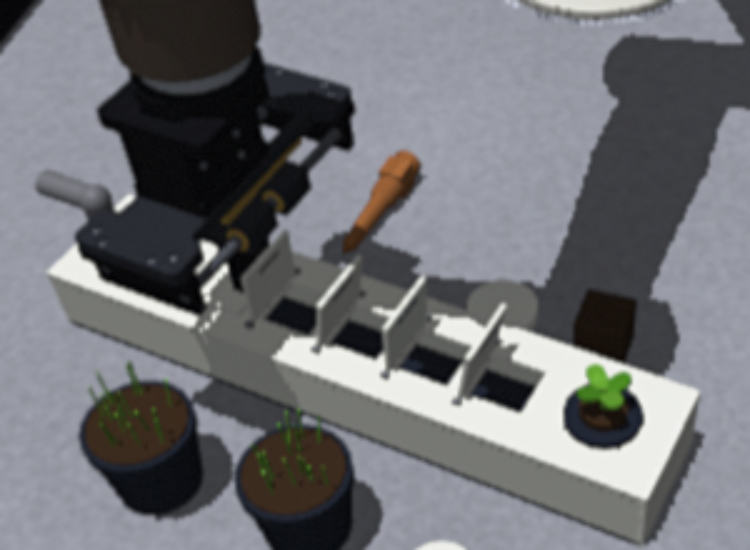

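Cover 1 is down and covers 2–5 still stand (tops near (288,240), (350,265), (420,280) and (500,308)). The fingers are just at cover 2.

Call:
{"name": "move_arm", "arguments": {"targets": "0.055 0.19 0 0;0.055 0.19 0 0;0.055 0.19 0 0;0.055 0.19 0 0;0.055 0.19 0 0;0.055 0.19 0 0;0.055 0.19 0 0;0.055 0.19 0 0;0.055 0.19 0 0;0.055 0.19 0 0"}}

```text
time_s: 8.5
tcp_pos: [0.5533, -0.1162, 0.0578]
ee_rot: [[-0.277, -0.961, -0.0], [-0.961, 0.277, 0.0], [-0.0, 0.0, -1.0]]
wrist_force: [0.2, 0.1, 0.3]
gripper_width: 0.001
gripper_force: 0.0
```

Call:
{"name": "move_arm", "arguments": {"targets": "0.055 0.19 0 0;0.055 0.19 0 0;0.055 0.19 0 0;0.055 0.19 0 0;0.055 0.19 0 0;0.055 0.19 0 0;0.055 0.19 0 0;0.055 0.19 0 0;0.055 0.19 0 0;0.055 0.19 0 0"}}

```text
time_s: 9.33
tcp_pos: [0.5671, -0.0687, 0.0578]
ee_rot: [[-0.277, -0.961, 0.0], [-0.961, 0.277, 0.0], [-0.0, 0.0, -1.0]]
wrist_force: [-0.4, -0.3, -0.3]
gripper_width: 0.006
gripper_force: 0.0
```

Call:
{"name": "move_arm", "arguments": {"targets": "0.055 0.19 0 0;0.055 0.19 0 0;0.055 0.19 0 0;0.055 0.19 0 0;0.055 0.19 0 0;0.055 0.19 0 0;0.055 0.19 0 0;0.055 0.19 0 0;0.055 0.19 0 0;0.055 0.19 0 0"}}

```text
time_s: 10.17
tcp_pos: [0.5808, -0.0212, 0.0578]
ee_rot: [[-0.277, -0.961, -0.0], [-0.961, 0.277, 0.0], [-0.0, 0.0, -1.0]]
wrist_force: [0.5, -0.5, 1.3]
gripper_width: 0.005
gripper_force: 0.0
```

Call:
{"name": "move_arm", "arguments": {"targets": "0.055 0.19 0 0;0.055 0.19 0 0;0.055 0.19 0 0;0.055 0.19 0 0;0.055 0.19 0 0;0.055 0.19 0 0;0.055 0.19 0 0;0 0 0 0"}}

```text
time_s: 10.83
tcp_pos: [0.5908, 0.0125, 0.0579]
ee_rot: [[-0.277, -0.961, 0.001], [-0.961, 0.277, 0.0], [-0.0, -0.001, -1.0]]
wrist_force: [-0.5, -0.2, -0.3]
gripper_width: 0.005
gripper_force: 0.0
```

```bash
python3 - <<'E'
from station import *
import cv2,numpy as np
a=capture('scene')['image'][80:300,70:370]
cv2.imwrite('pics/v3.png',cv2.resize(a,(750,550)))
E
```

```text
(no output)
```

View pics/v3.png

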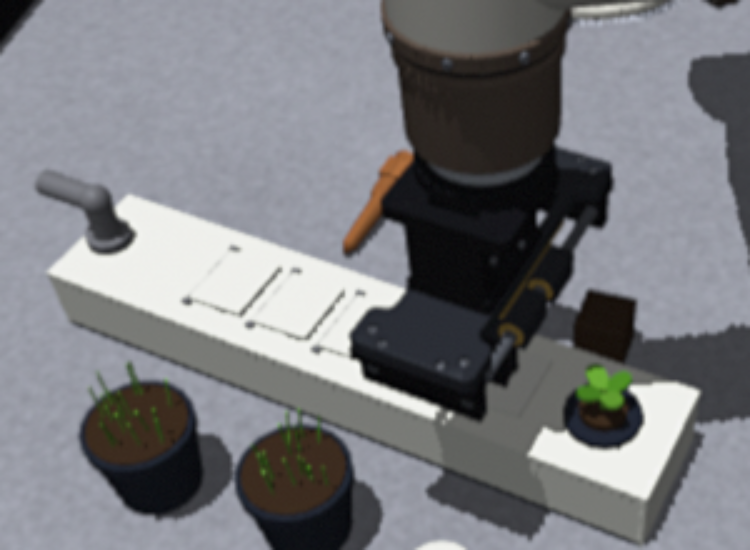

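Covers 1–4 are flat and cover 5 is nearly down under the fingers at (520,385). I finish the stroke short of the pot, press lightly and lift.

Call:
{"name": "move_arm", "arguments": {"targets": "0.055 0.19 0 0;0.055 0.19 0 0;0.055 0.19 0 0;0 0 -0.03 0;0 0 -0.03 0;0 0 0 0"}}

```text
time_s: 11.38
tcp_pos: [0.5942, 0.0258, 0.056]
ee_rot: [[-0.277, -0.961, -0.001], [-0.961, 0.277, -0.0], [0.0, 0.001, -1.0]]
wrist_force: [-0.7, -0.6, -0.5]
gripper_width: 0.004
gripper_force: 0.0
```

Call:
{"name": "move_arm", "arguments": {"targets": "0 0 0.2 0;0 0 0.5 0;0 0 1 0;0 0 1 0;0 0 1 0;0 0 1 0;0 0 1 0;-1 0 1 0;-1 0 0 0;-1 0 0 0"}}

```text
time_s: 12.22
tcp_pos: [0.5194, 0.0258, 0.2259]
ee_rot: [[-0.278, -0.961, 0.004], [-0.961, 0.278, 0.001], [-0.002, -0.003, -1.0]]
wrist_force: [-0.8, 1.1, -1.2]
gripper_width: 0.006
gripper_force: 0.0
```

Call:
{"name": "move_arm", "arguments": {"targets": "-1 1 0 0;-1 1 0 0;-1 1 0 0;0 1 0 0;0 1 0 0;0 1 0 0;0 1 0 0;0 1 0 0;0 1 0 0;0 0 0 0"}}

```text
time_s: 13.05
tcp_pos: [0.4448, 0.2541, 0.2241]
ee_rot: [[-0.275, -0.962, 0.001], [-0.962, 0.275, 0.001], [-0.002, -0.001, -1.0]]
wrist_force: [-0.1, -0.4, -0.3]
gripper_width: 0.006
gripper_force: 0.0
```

```bash
python3 - <<'E'
from station import *
import cv2,numpy as np
a=capture('scene')['image'][130:350,70:370]
b=capture('top')['image'][100:350,190:500]
cv2.imwrite('pics/v4.png',np.vstack([cv2.resize(a,(480,300)),cv2.resize(b,(480,300))]))
E
```

```text
(no output)
```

View pics/v4.png

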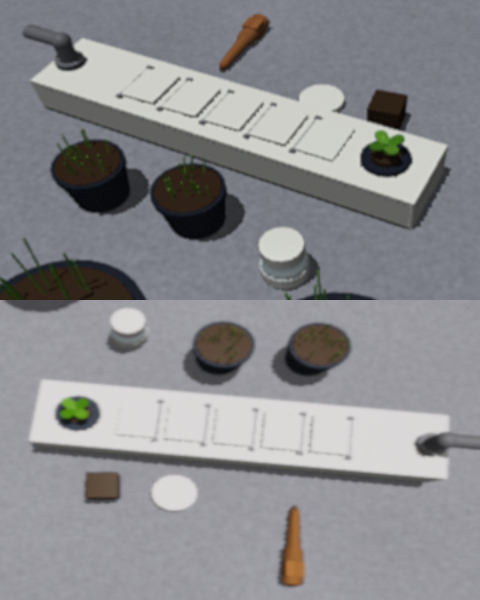

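All five covers lie flat. The small edge shadow on covers 1–4 matches about 2 mm, or 0.06 rad, as the touch-calibrated tip height predicts. The pot and the things beside the channel have not moved and the arm is clear.

```bash
python3 -c "
from station import *
print(finish_job())"
```

```text
the job is handed in; nothing more can be done
None
```

I handed the job in after about 13 s of robot time: all five covers folded down in order from the elbow and look flat in the last pictures (covers 1–4 an estimated 0.06 rad up, limit 0.12), and the net pot and the things beside the channel look unmoved, but the hand-in returned no verdict.

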